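# Draw the hot tray out of the steriliser with the tray hook

## Robot

A 6-joint arm with a two-finger parallel gripper is mounted at the origin on the work surface. World frame = base frame: x ahead of the robot, y to its left, z up, the work surface at z = 0. Lengths are in mm, angles in rad, forces in N, time in s.
With the tool pointing down it reaches from about 275 to 1000 mm from the base axis. Payload 8.4 kg.
Tool frame: the origin (TCP) lies midway between the tips of the shut fingers; the grasp point (between the pads) lies 19 mm behind it; z points along the fingers, y is the direction in which the jaws open and shut (so a half turn about z gives the same grasp; the last joint's range is limited). The gripper opens to 85 mm and grips with 20 to 120 N. Pads are 22 mm wide; open, the fingers measure 114 mm over their backs; the gripper's body (76 mm by 85 mm) begins 54 mm behind the grasp point. The pads swing forward as they close: fully open they stand 13 mm farther back than shut.
Start: joints at [-1.336, 0.353, 1.633, -0, 1.155, -0.002], TCP at [146.619, -607.561, 231.281] pointing down, gripper open.
Joint ranges: [-2.63, 2.63], [-0.92, 2.1], [0.06, 2.66], [-1.3, 4.44], [0, 2.69], [-3.02, 3.02]. Speed limits (rad/s): [2.22, 2.22, 2.79, 3.14, 3.14, 3.14].

## Interface

Orientations are given as [roll, pitch, yaw] about the fixed x, y, z axes, in that order (R = Rz(yaw) Ry(pitch) Rx(roll)).
In Python, from rig import r gives the robot as it stands. The module is installed in compiled form; this text tells all that it offers.
- The arm moves only by the tool drive_tool, never from a script. Its argument "moves" is a list of rows, each a list of 3 entries, a list of its own where there are three numbers: the closure, from 0 (fully open) to 1 (shut), then the shift along the tool's x, y, z in cm, then the turn about the tool's z in degrees. In form: [[claw, [dx, dy, dz], roll], ...]. A call has 1 to 12 rows; each row is the pose to reach, as a shift and turn from the pose measured when the call began, along the tool's axes at that moment; what a row does not reach only later rows make up. A row lasts 1/8 s, in which the tool goes at most 62.5 mm and 10.7 degrees, less where a joint would pass 70% of its speed; a pose out of reach is approached as far as the arm can. A call with a gripper value outside its range is refused whole. The fingers move at their own pace and stop on an object; "grip_force" is the grip in N (left out, the last holds). Time passes only in rows, so rows that repeat a pose let the fingers close. It gives the time, the measured TCP pose, the force and the opening at its end, in the units of the state.
- r.sense(): the state, without advancing time (a new reading comes with each control period).
- r.grab_frame(name): name is "scene" or "top"; returns a dict with "color" (400x640x3 uint8, red, green, blue), "fx", "fy", "cx", "cy" (pixels), "pose" (4x4, takes a point from camera to world coordinates). Camera axes: x right, y up, looking along -z (the intrinsics and any distortion apply to the point x, -y, -z); pixel columns grow to the right and rows downward; lengths in mm; the calibration is good to about 2 mm. A picture is of the moment at which its call begins. There is no depth.
- r.sign_off(): hands the job in, once; it reports no verdict.
Trained networks look in the newest picture that a camera, given by its name, has taken for a name from the list of things; names that differ only in an ending like _2 or _b are one class to them, and where a whole thing is asked for, a point or a joint stands for the part that bears it (a point fixed in the world has none). Each returns a list of dicts, best first, with "score" (0 to 1); they miss things now and then, are a little off and sometimes report something else, mostly with a low value. They report only what shows in the picture. A call takes as long as a camera call. They do not tell look-alikes from the thing itself.
- r.outline_of(thing, camera): "mask" (400x640 bool, what is visible of it) and "at" ([column, row] in pixels, amid what is visible of it).
- r.spot_point(thing, camera): "at" ([column, row] in pixels: a listed point, or the origin of a listed thing).
The state is a dict: "clock": time; "qpos": joint angles; "qvel": joint speeds; "joint_efforts": joint torques, N m; "eef_pos": TCP position; "tcp_rot": TCP orientation; "contact_force": force on the tool from outside, world axes, zero at the start; "wrist_torque": the same for the moment, N m; "opening": opening from 0.0 (shut) to 1.0 (fully open).
Only numpy, scipy, OpenCV 4.12 (cv2) and the standard library are available. Lean on these libraries where they do the work, as an engineer would, in place of code of your own. Each camera call takes 0.05 s, during which the arm holds its last target.

## Task

The steriliser has finished its cycle and its tray is still hot. Take the tray hook from its rest, hook the tray's pull loop and draw the tray out with it until the whole pan sits on the open door, clear of the chamber and not hanging over the door's edge, with both tube inserts still standing on it. Then lay the hook back in its rest as it was; keep the gripper and arm off the tray and the inserts, and leave the other things on the bench where they are.

Things in the scene. Friction and masses are not known exactly. Their poses are not given: they have to be found in the camera images.
- steriliser: White bench hot-air steriliser, 330 wide, 280 deep, 330 mm tall, fixed. Origin: on the bench under the middle of its front face; x points into the machine, y along the front, z up, so the tray is drawn towards -x. Chamber mouth in the front face (x = 0): 250 mm wide (y -125 to 125), from its flat floor at z = 80 up to z = 240 mm; chamber 240 mm deep
- door_edge (a point): Middle of the outer edge of the steriliser's drop-down door, which is open, fixed and level. Its dark inner panel runs from the front face to this edge (steriliser x = 0 to -215 mm), 310 mm wide, at z = 79 mm, 1 mm below the chamber floor. A thin stay at each side (y = +-151 mm) slopes from z = 175 at the front face to the door at x = -125 mm
- tray_mid (a point): Loose aluminium tray, pan 160 long (x) x 220 wide (y) x 22 mm high, walls 3 mm, flat on the chamber floor. Point: centre of the pan's underside; z up, -x points to the side with the pull loop. With its two inserts 0.5 to 0.9 kg; slides with dry friction at a pull of a few N
- tray_loop (a point): Centre of the opening of the tray's brass pull loop: a level D of 5 mm round bar in front of the pan, 95 mm from tray_mid along tray -x, 18 mm above the pan's underside. Axes as tray_mid. Opening 51 mm across (y) and 29 mm deep (x, +-15 mm from this point); the outer bar's centre line is 17 mm from this point along -x
- insert1_mid (a point): Tan plastic tube insert with four bores, 58 x 48 x 42 mm, standing loose in the tray pan. Point at its centre, 21 mm above its underside; z up when standing
- insert2_mid (a point): Second tan tube insert, same as the first
- hook_grip (a point): Tray hook, 0.15 kg. Point: centre of its red flat handle, 120 long (x) x 18 thick (y) x 26 mm high (z). x points to the hook end, z is up as it lies in the rest, tip down. A straight 7 mm steel shaft continues the handle's line and bends straight down at x = 200 mm. Balances about 25 mm ahead of this point; the middle 60 mm of the handle is free to grasp
- hook_tip (a point): Lower end of the hook's down-turned tip: 200 mm ahead of (hook x) and 38 mm below (hook z) hook_grip. Round, 7 mm thick
- rest_mid (a point): Fixed aluminium bench rest for the hook. Point: where hook_grip lies when the hook is home, 75 mm above the bench; x is the way the hook end points, z up. Flared saddles, open upwards, 24 mm deep: for the handle at x = -42 mm (23 wide, bottom 13 mm below this point), for the shaft at x = 100 mm (11 wide, bottom 3.5 mm below). Base plate 200 x 75 x 6 mm
- tube_rack_mid (a point): Bystander: blue rack of capped sample tubes, 70 x 132 x 96 mm, centre, loose
- tip_box_mid (a point): Bystander: grey and orange pipette tip box, 87 x 122 x 65 mm, centre, loose
- bottle_mid (a point): Bystander: white plastic bottle with blue cap, 66 mm thick, 165 mm tall, centre, loose
Mind the look-alikes: they are no part of the job. What is shaped like the part that bears rest_mid but yellow is not meant.

How it is judged (in metres and radians):
On the way, in this order (a step that is already met when the one before it is completed fails the run):
1. the hook's tip is down inside the tray's pull loop (x of hook_tip in the frame of tray_loop between -0.018 and 0.018 m and y of hook_tip in the frame of tray_loop between -0.028 and 0.028 m and z of hook_tip in the frame of tray_loop below -0.003 m), for 0.2 s.
2. with the hook still in the loop, the whole pan is out of the chamber and on the open door (all of step 1 and x of tray_mid in the frame of steriliser below -0.08 m), for 0.1 s.
At the end, for the whole second after the job is handed in: Pan flat on the open door, its centre 80-135 mm in front of the front face and within 45 mm of the door's middle line; both inserts upright in it. Hook in both saddles, tip forward and down: handle centre within 20 mm along, 8 across, 5 in height of rest_mid, 0.1 rad in direction (x of tray_mid in the frame of steriliser between -0.135 and -0.08 m and y of tray_mid in the frame of steriliser between -0.045 and 0.045 m and z of tray_mid in the frame of steriliser between 0.075 and 0.084 m and angle between tray_mid's own z axis and vertical below 0.05 rad and z of each of insert1_mid, insert2_mid in the frame of tray_mid below 0.03 m and angle between each of insert1_mid, insert2_mid's own z axis and vertical below 0.1 rad and horizontal distance between each of insert1_mid, insert2_mid and tray_mid below 0.12 m and x of hook_grip in the frame of rest_mid between -0.02 and 0.02 m and y of hook_grip in the frame of rest_mid between -0.008 and 0.008 m and z of hook_grip in the frame of rest_mid between -0.005 and 0.005 m and angle between the x axis of hook_grip and the x axis of rest_mid, either way round below 0.1 rad and angle between hook_grip's own z axis and vertical below 0.2 rad and distance between hook_tip and rest_mid above 0.15 m and x of hook_tip in the frame of rest_mid above 0.15 m); the robot touches nothing.
It fails at once if the gripper or arm touches the hot tray or an insert (contact force between any of the fingers, the arm and tray above 0.5 N or contact force between any of the fingers, the arm and insert1 above 0.5 N or contact force between any of the fingers, the arm and insert2 above 0.5 N).
It fails at once if an insert is tipped over (angle between any of insert1_mid, insert2_mid's own z axis and vertical above 0.5 rad).
It fails at once if a bystander (tube rack, tip box or bottle) is moved (distance of any of tube_rack_mid, tip_box_mid, bottle_mid from where it was at the start of the episode above 0.03 m).
It also fails if it takes over 53 s, if anything falls off the work surface, if the arm or the gripper's body presses on something with over 40 N, if the wrist force passes 120 N, or if a joint passes its speed limit or range.

## Working session

There is one attempt and no reset: what is moved stays moved. The work goes in short steps, Python scripts to look and compute and a tool call to move; the robot and the scene stay as the last step left them, time stands still between calls to the robot, and variables do not carry over. Pictures are saved under pics/ and viewed, and the job is handed in when it is done.

Besides the shell and the picture viewer there is one more tool, called after "Emit:" in YAML: its name, and indented under it one key for each argument. drive_tool: Moves the arm, as the interface text tells. Its arguments: {"type":"object","properties":{"moves":{"type":"array"},"grip_force":{"type":"number"}},"required":["moves"]}

```bash
mkdir -p pics
cat > h.py <<'E'
import numpy as np, cv2
from rig import r
def snap(n,tag):
    f=r.grab_frame(n); cv2.imwrite(f'pics/{tag}.png',cv2.cvtColor(f['color'],cv2.COLOR_RGB2BGR)); return f
def ray(f,p):
    d=np.array([(p[0]-f['cx'])/f['fx'],-(p[1]-f['cy'])/f['fy'],-1.]);P=np.array(f['pose'])
    d=P[:3,:3]@d; return P[:3,3],d/np.linalg.norm(d)
def atz(f,p,z):
    o,d=ray(f,p); return o+d*(z-o[2])/d[2]
def tri(fs,ps):
    A=np.zeros((3,3));b=np.zeros(3);R=[]
    for f,p in zip(fs,ps):
        o,d=ray(f,p);M=np.eye(3)-np.outer(d,d);A+=M;b+=M@o;R.append((o,d))
    x=np.linalg.solve(A,b); return x,[np.linalg.norm((np.eye(3)-np.outer(d,d))@(x-o)) for o,d in R]
def proj(f,X):
    P=np.linalg.inv(np.array(f['pose']));c=P[:3,:3]@np.asarray(X)+P[:3,3]
    return np.array([f['cx']+f['fx']*c[0]/-c[2],f['cy']-f['fy']*c[1]/-c[2]])
E
python3 - <<'E'
from h import *
fs={n:snap(n,n+'0') for n in('scene','top')}
for n,f in fs.items(): print(n,{k:f[k] for k in f if k not in('color','pose')},np.round(f['pose'],3).tolist())
for t in ['steriliser','door_edge','tray_mid','tray_loop','insert1_mid','hook_grip','hook_tip','rest_mid','tube_rack_mid','tip_box_mid','bottle_mid']:
    D={n:r.spot_point(t,n) for n in fs}
    print(t,{n:[(np.round(x['at'],1).tolist(),round(x['score'],2)) for x in D[n]] for n in D})
    if D['scene'] and D['top']:
        print('   ',[np.round(v,1).tolist() for v in tri([fs['scene'],fs['top']],[D['scene'][0]['at'],D['top'][0]['at']])])
print(r.sense())
E
```

```text
scene {'fx': 388.492250558393, 'fy': 388.492250558393, 'cx': 319.96942909636084, 'cy': 200.78588746519432} [[-0.328, -0.889, 0.32, 822.017], [0.945, -0.306, 0.119, 213.516], [-0.008, 0.342, 0.94, 1050.469], [0.0, 0.0, 0.0, 1.0]]
top {'fx': 385.69552370013395, 'fy': 385.69552370013395, 'cx': 322.65841077761024, 'cy': 199.3984215785246} [[0.027, 0.992, -0.125, 340.979], [-0.999, 0.025, -0.022, 63.819], [-0.018, 0.125, 0.992, 1327.994], [0.0, 0.0, 0.0, 1.0]]
steriliser {'scene': [([234.4, 186.4], 0.75), ([189.9, 157.8], 0.68)], 'top': [([395.0, 201.1], 0.63)]}
    [[507.7, -158.3, 20.7], [4.8, 4.8]]
door_edge {'scene': [([297.2, 214.0], 0.9), ([209.4, 140.5], 0.27)], 'top': [([337.4, 184.8], 0.76)]}
    [[546.5, 45.4, 81.9], [1.3, 1.3]]
tray_mid {'scene': [([190.9, 155.2], 0.58)], 'top': [([413.9, 199.4], 0.16)]}
    [[507.0, -207.0, 191.4], [29.7, 29.7]]
tray_loop {'scene': [([217.7, 167.5], 0.59)], 'top': [([415.6, 197.6], 0.38)]}
    [[504.2, -197.9, 114.2], [5.6, 5.6]]
insert1_mid {'scene': [([209.1, 141.5], 0.61)], 'top': [([243.3, 140.1], 0.62)]}
    [[600.3, 130.8, 713.0], [117.9
[... 744 characters left out ...]
.1, 531.3, 88.3], [1.0, 1.0]]
{'clock': 1.2, 'qpos': array([-1.33638551e+00,  3.52997824e-01,  1.63339828e+00, -1.01723243e-05,
        1.15518511e+00, -2.41802864e-03]), 'qvel': array([ 0.00026375,  0.00117103,  0.00164622, -0.00153913,  0.00171431,
        0.00078694]), 'joint_efforts': array([ 9.03725231e-05, -6.05194688e+01, -3.42442703e+01,  2.26965922e-04,
        1.42391946e-03,  2.37722008e-05]), 'eef_pos': array([ 146.62616937, -607.56601759,  231.28306701]), 'tcp_rot': array([3.14158124e+00, 9.33403458e-06, 2.36832953e-01]), 'contact_force': array([-0.12954886,  1.05850061,  0.22307909]), 'wrist_torque': array([-0.05046909,  0.01372923,  0.01530179]), 'opening': 1.0020723184704445}
```

View pics/scene0.png

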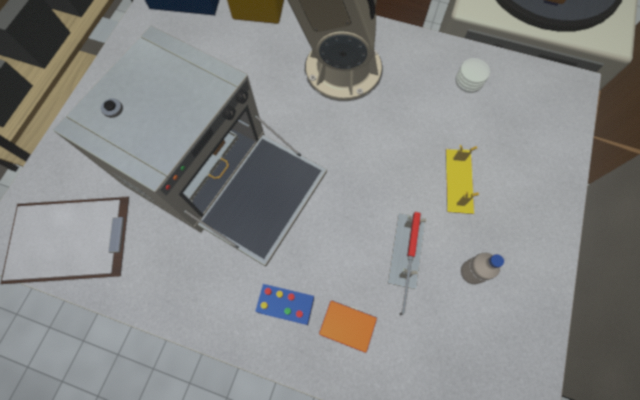

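View pics/top0.png

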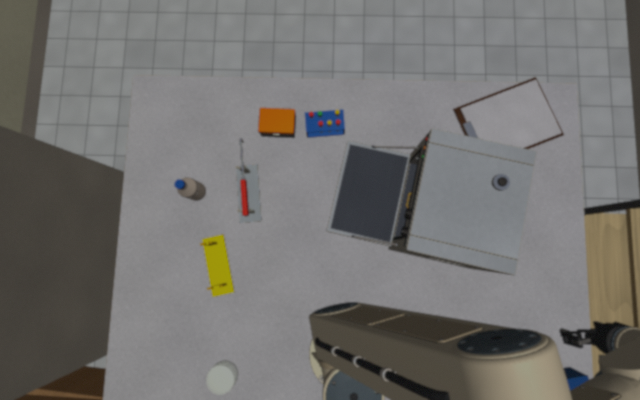

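The scene view shows the tray loop (~217,167) in the chamber mouth, the hook in the grey rest (~414,235) with its tip at (403,312), and the yellow decoy rest at (460,180). I'll enlarge these areas next.

Run:
```python
import cv2,numpy as np
s=cv2.imread('pics/scene0.png');t=cv2.imread('pics/top0.png')
def c(i,x,y,w,h,k,n): cv2.imwrite('pics/'+n,cv2.resize(i[y:y+h,x:x+w],None,fx=k,fy=k,interpolation=cv2.INTER_CUBIC))
c(s,150,90,190,180,4,'z_door_s.png'); c(s,375,200,70,120,5,'z_hook_s.png'); c(t,320,125,120,130,4.5,'z_door_t.png'); c(t,220,130,60,100,5.5,'z_hook_t.png')
```

```text
(no output)
```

View pics/z_door_s.png

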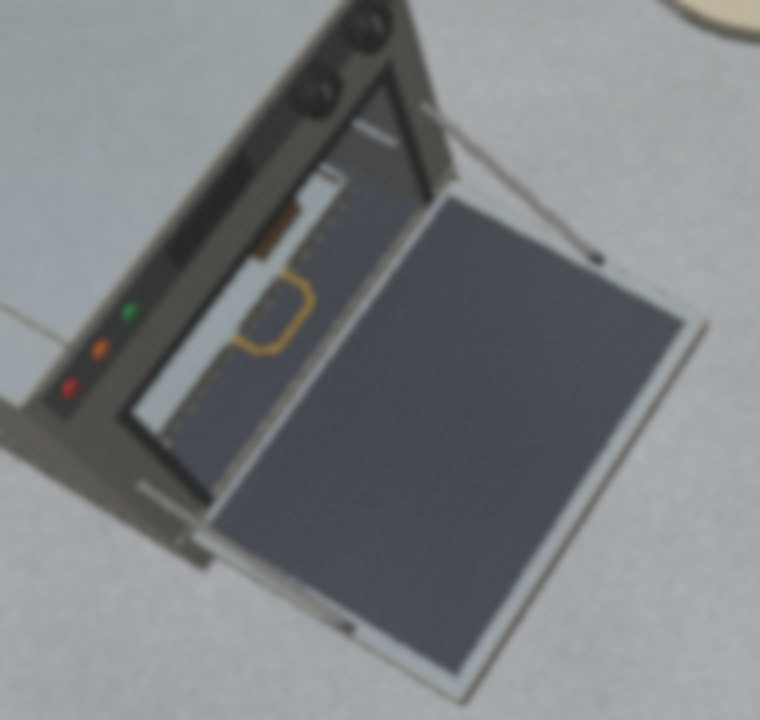

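View pics/z_door_t.png

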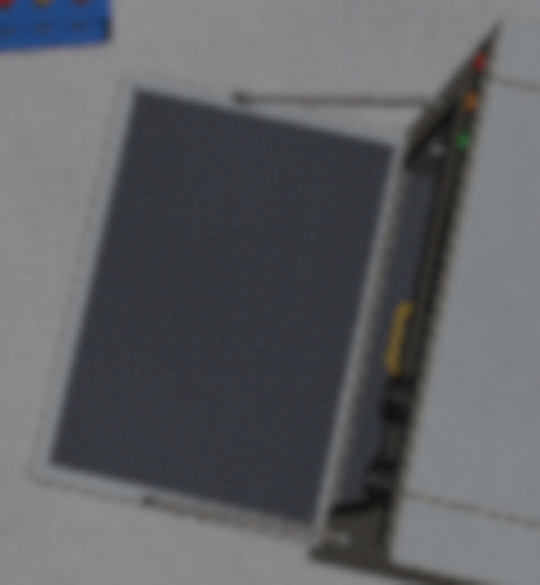

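View pics/z_hook_s.png

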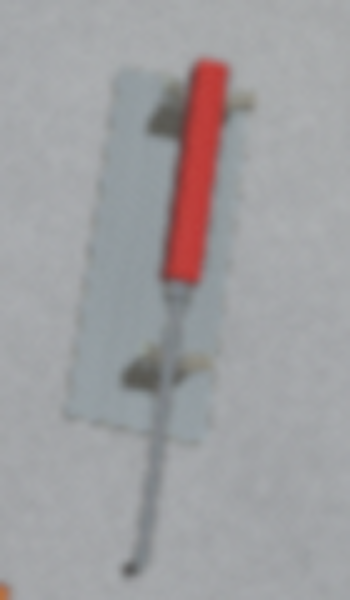

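View pics/z_hook_t.png

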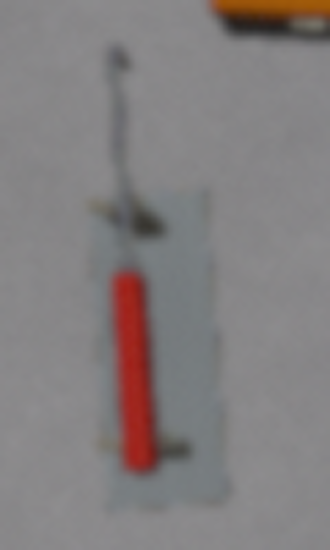

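```bash
cat > meas.py <<'E'
from h import *
fs=r.grab_frame('scene');ft=r.grab_frame('top')
S=lambda p,o=(150,90),k=4:((p[0]+.5)/k-.5+o[0],(p[1]+.5)/k-.5+o[1])
ds=[S(p) for p in [(463,700),(707,321),(452,182),(198,535)]]
dt=[S(p,(320,125),4.5) for p in [(130,80),(32,472),(322,538),(405,142)]]
P=[]
for a,b in zip(ds,dt):
    A,B=atz(fs,a,79),atz(ft,b,79);print(A.round(1),B.round(1),(A-B).round(1)[:2]); P+= [(A,B)]
P=np.array(P);print('scene/top mean', P.mean(0).round(1))
for i in (0,1):
    Q=P[:,i]; print('yaw -x dir', [np.degrees(np.arctan2(*(Q[a]-Q[b])[[1,0]])).round(2) for a,b in((0,3),(1,2))],'front', np.degrees(np.arctan2(*(Q[0]-Q[1])[[1,0]])).round(2),np.degrees(np.arctan2(*(Q[3]-Q[2])[[1,0]])).round(2),'len',[np.linalg.norm(Q[a]-Q[b]).round(1) for a,b in((0,3),(1,2),(0,1),(3,2))])
for nm,pp in dict(loopL=(285,272),loopR=(235,343),o1=(314,300),o2=(272,352),c=(273,315)).items(): print(nm,atz(fs,S(pp),98).round(1))
def red(f):
    h=cv2.cvtColor(f['color'],cv2.COLOR_RGB2HSV); m=((h[...,0]<6)|(h[...,0]>174))&(h[...,1]>150)&(h[...,2]>80)
    n,l,st,c=cv2.connectedComponentsWithStats(m.astype(np.uint8)); i=1+np.argmax(st[1:,4]); return (l==i),c[i]
for f in(fs,ft):
    m,c=red(f); 
    ys,xs=np.nonzero(m); W=np.array([atz(f,(x,y),86)[:2] for x,y in zip(xs,ys)]); mu=W.mean(0); u,s,v=np.linalg.svd(W-mu); print('handle',mu.round(1),v[0].round(3),np.degrees(np.arctan2(v[0][1],v[0][0])).round(2), np.ptp((W-mu)@v[0]).round(1))
print('tip', atz(fs,S((130,568),(375,200),5),37).round(1))
print('bend', atz(fs,S((143,560),(375,200),5),75).round(1), atz(ft,S((118,55),(220,130),5.5),75).round(1))
E
python3 meas.py
python3 - <<'E'
from h import *
for n in('scene','top'):
    r.grab_frame(n)
    for t in('tray_loop','tray_mid','insert1_mid','insert2_mid','hook_tip'): 
        print(n,t,[(np.round(x['at'],1).tolist(),round(x['score'],2)) for x in r.spot_point(t,n)])
E
```

```text
[696.8  16.9  79. ] [690.9  10.5  79. ] [5.9 6.4]
[400.   77.6  79. ] [400.3  75.4  79. ] [-0.3  2.3]
[ 356.5 -128.4   79. ] [ 358.8 -132.5   79. ] [-2.3  4. ]
[ 653.  -187.2   79. ] [ 648.8 -191.6   79. ] [4.2 4.4]
scene/top mean [[526.6 -55.3  79. ]
 [524.7 -59.5  79. ]]
yaw -x dir [np.float64(77.89), np.float64(78.09)] front -11.55 -11.22 len [np.float64(208.8), np.float64(210.6), np.float64(302.9), np.float64(302.2)]
yaw -x dir [np.float64(78.21), np.float64(78.72)] front -12.57 -11.52 len [np.float64(206.5), np.float64(211.9), np.float64(297.8), np.float64(295.9)]
loopL [ 467.1 -203.3   98. ]
loopR [ 526.3 -213.4   98. ]
o1 [ 479.9 -176.1   98. ]
o2 [ 524.2 -187.2   98. ]
c [ 499.2 -197.8   98. ]
handle [499.5 347.9] [0.993 0.12 ] 6.86 113.5
handle [497.9 347.7] [-0.992 -0.129] -172.57 113.3
tip [693.9 375.   37. ]
bend [693.1 373.9  75. ] [693.7 370.5  75. ]
scene tray_loop [([217.9, 165.0], 0.74), ([298.0, 214.9], 0.43)]
scene tray_mid [([188.4, 156.0], 0.97)]
scene insert1_mid [([209.6, 143.4], 0.6)]
scene insert2_mid []
scene hook_tip [([400.4, 315.6], 0.84)]
top tray_loop [([414.2, 198.1], 0.47)]
top tray_mid []
top insert1_mid []
top insert2_mid [([413.2, 198.6], 0.65)]
top hook_tip [([242.1, 140.5], 0.52)]
```

Emit:
drive_tool:
  moves:
    - [0,[0,0,-9],0]
    - [0,[0,0,-15],0]
    - [0,[0,0,-18],0]
    - [0,[30,-43,-18],-20]
    - [0,[30,-43,-18],-40]
    - [0,[30,-43,-18],-60]
    - [0,[30,-43,-18],-70]
    - [0,[30,-43,-18],-80]
    - [0,[50,-75,-18],-90]
    - [0,[50,-75,-18],-90]
    - [0,[50,-75,-18],-90]
    - [0,[56.7,-84.6,-18],-100]

```text
clock: 3.4
eef_pos: [344.3, -79.1, 411.7]
tcp_rot: [3.14, 0.001, 1.93]
contact_force: [1.3, -0.4, 0.2]
opening: 0.999
```

Emit:
drive_tool:
  moves:
    - [0,[5,5,0],-10]
    - [0,[10,9,0],-20]
    - [0,[15,14,0],-30]
    - [0,[20,18,0],-40]
    - [0,[25,23,0],-50]
    - [0,[30,27,0],-60]
    - [0,[34.3,30.6,0],-70]
    - [0,[34.3,30.6,6],-76.5]
    - [0,[34.3,30.6,12],-76.5]
    - [0,[34.3,30.6,18],-76.5]
    - [0,[34.3,30.6,24],-76.5]
    - [0,[34.3,30.6,25],-76.5]

```text
clock: 4.9
eef_pos: [508.2, 347.9, 158.0]
tcp_rot: [-3.138, -0.005, -3.018]
contact_force: [0.6, -0.6, 1.4]
opening: 0.998
```

Run:
```python
from h import *
snap('scene','s1');snap('top','t1')
s=r.sense();print(s['clock'],s['eef_pos'].round(1),s['tcp_rot'].round(3),s['qpos'].round(2))
a=cv2.imread('pics/s1.png')[180:330,340:500];b=cv2.imread('pics/t1.png')[110:260,180:340]
cv2.imwrite('pics/c1.png',np.hstack([cv2.resize(a,(400,375)),cv2.resize(b,(400,375))]))
```

```text
5.0 [510.5 349.5 161.8] [-3.140e+00  1.000e-03 -3.018e+00] [ 0.6   0.41  1.71 -0.    1.02 -1.1 ]
```

View pics/c1.png

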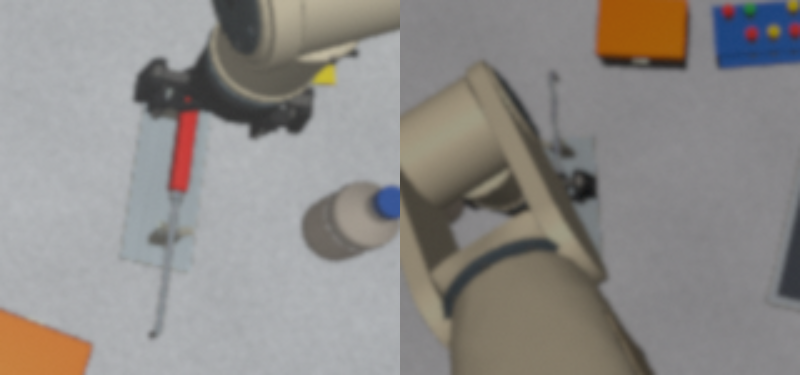

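The open jaws straddle the red handle in the scene view, aligned with it, so I'll descend and grasp.

Emit:
drive_tool:
  moves:
    - [0,[0,0,5],0]
    - [0,[0,0,8.5],0]
    - [0,[0,0,10],0]
    - [0,[0,0,10.5],0]
    - [0,[0,0,10.5],0]
    - [0.5,[0,0,10.5],0]
    - [0.8,[0,0,10.5],0]
    - [1,[0,0,10.5],0]
    - [1,[0,0,10.5],0]
    - [1,[0,0,10.5],0]
    - [1,[0,0,10.5],0]
  grip_force: 70

```text
clock: 6.38
eef_pos: [510.8, 349.5, 57.2]
tcp_rot: [-3.141, 0.001, -3.018]
contact_force: [-0.1, -0.3, 5.4]
opening: 0.2
```

Emit:
drive_tool:
  moves:
    - [1,[0,0,-2],0]
    - [1,[0,0,-5],0]
    - [1,[0,0,-10],0]
    - [1,[0,0,-16],5]
    - [1,[-0.2,-3,-17],15]
    - [1,[-0.4,-6,-17],25]
    - [1,[-0.6,-9,-17],35]
    - [1,[-0.8,-12,-17],45]
    - [1,[-1,-16,-17],55]
    - [1,[-1.2,-20,-17],65]
    - [1,[-1.4,-24,-17],75]
    - [1,[-1.4,-27,-17],85]

```text
clock: 7.88
eef_pos: [557.8, 81.9, 228.4]
tcp_rot: [3.14, 0.001, 1.775]
contact_force: [0.2, -0.9, -0.9]
opening: 0.198
```

Run:
```python
from h import *
s=r.sense();print(s['clock'],s['eef_pos'].round(1),s['tcp_rot'].round(3),s['qpos'].round(2),s['contact_force'].round(1),s['wrist_torque'].round(2))
```

```text
7.875 [557.8  81.9 228.4] [3.140e+00 1.000e-03 1.775e+00] [ 0.14  0.26  1.77 -0.    1.11 -0.06] [ 0.2 -0.9 -0.9] [ 0.02 -0.05 -0.03]
```

Emit:
drive_tool:
  moves:
    - [1,[0,0,0],8]
    - [1,[0,0,2],16]
    - [1,[0,0,5],23.5]
    - [1,[0,0,8],23.5]
    - [1,[0,0,8.8],23.5]
    - [1,[0,0,8.8],23.5]

```text
clock: 8.62
eef_pos: [558.0, 81.8, 140.9]
tcp_rot: [3.14, 0.001, 1.365]
contact_force: [0.7, -0.4, -1.9]
opening: 0.2
```

Run:
```python
from h import *
fs=snap('scene','s2');ft=snap('top','t2')
s=r.sense();print(s['clock'],s['eef_pos'].round(1),s['tcp_rot'].round(3))
a=cv2.imread('pics/s2.png')[100:260,160:340];b=cv2.imread('pics/t2.png')[120:260,300:440]
cv2.imwrite('pics/c2a.png',cv2.resize(a,None,fx=4,fy=3.75 if 0 else 4,interpolation=cv2.INTER_CUBIC)[:600])
cv2.imwrite('pics/c2b.png',cv2.resize(b,None,fx=4,fy=4,interpolation=cv2.INTER_CUBIC))
e=s['eef_pos'];y=s['tcp_rot'][2]-np.pi;h=np.array([np.cos(y),np.sin(y),0])
tip=e+188*h+[0,0,-20.2]; bend=tip+[0,0,38]
for f in(fs,ft): print(proj(f,tip).round(1),proj(f,bend).round(1),proj(f,e+[0,0,17.8]+48*h).round(1))
```

```text
8.725 [558.8  81.9 141.8] [ 3.138 -0.     1.365]
[245.9 182.6] [243.  176.7] [290.3 203.7]
[383.9 192.2] [385.6 190.4] [340.9 180.1]
```

View pics/c2a.png

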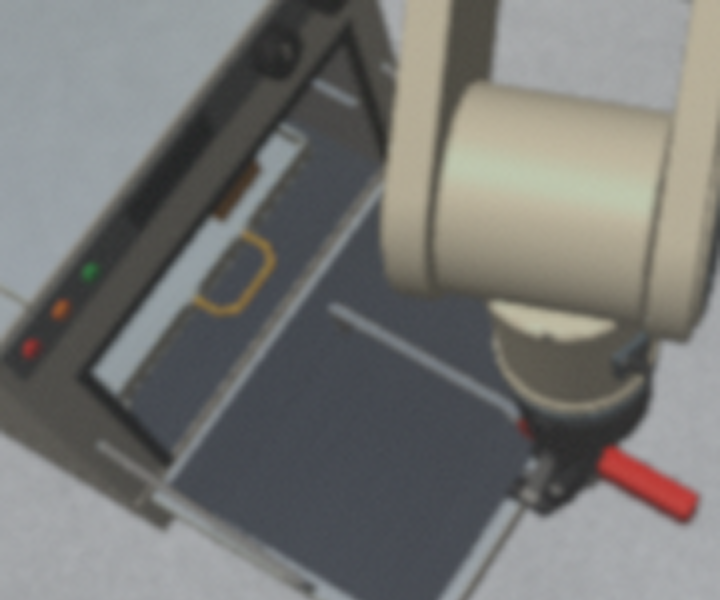

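View pics/c2b.png

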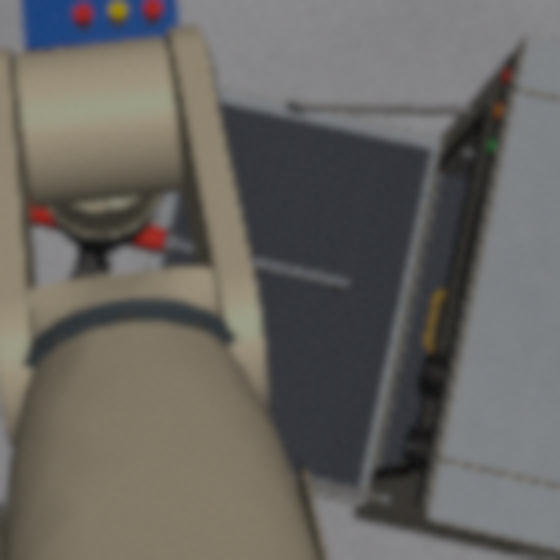

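The hook projects where predicted (bend seen at (243,177)) and is level and in line with the loop at (219,169). I'll advance above it.

Emit:
drive_tool:
  moves:
    - [1,[-3,0,0],0]
    - [1,[-6,-0.1,0],0]
    - [1,[-8.5,-0.1,0],0]
    - [1,[-9.8,-0.1,0],0]
    - [1,[-9.8,-0.1,0],0]
    - [1,[-9.8,-0.1,0],0]

```text
clock: 9.48
eef_pos: [538.3, -13.2, 142.2]
tcp_rot: [3.137, -0.0, 1.365]
contact_force: [-0.6, 0.5, -1.7]
opening: 0.204
```

```bash
cat > look.py <<'E'
import sys
from h import *
t=sys.argv[1]
fs=snap('scene','s'+t)
s=r.sense();print(s['clock'],s['eef_pos'].round(1),s['tcp_rot'].round(3),s['contact_force'].round(1),s['opening'].round(3))
a=cv2.imread(f'pics/s{t}.png')[110:250,160:340]
cv2.imwrite(f'pics/c{t}.png',cv2.resize(a,None,fx=4.2,fy=4.2,interpolation=cv2.INTER_CUBIC))
e=s['eef_pos'];y=s['tcp_rot'][2]-np.pi;h=np.array([np.cos(y),np.sin(y),0])
tip=e+188*h+[0,0,-20.2];print('tip',tip.round(1))
for p in(tip,tip+[0,0,38],[498.6,-198.3,98]): q=proj(fs,p);print(q.round(1),((q-[160,110])*4.2).round())
E
python3 look.py 3
```

```text
Traceback (most recent call last):
  File "look.py", line 5, in <module>
    s=r.sense();print(s['clock'],s['eef_pos'].round(1),s['tcp_rot'].round(3),s['contact_force'].round(1),s['opening'].round(3))
                                                                                                         ^^^^^^^^^^^^^^^^^^
AttributeError: 'float' object has no attribute 'round'
```

```bash
sed -i "s/s\['opening'\].round(3)/s['opening']/" look.py; python3 look.py 3b
```

```text
9.575 [538.1 -13.1 141.9] [ 3.138 -0.     1.366] [-0.4 -0.2 -1.8] 0.19954854269201167
tip [ 499.8 -197.2  121.7]
[215.7 164.9] [234. 231.]
[211.8 158.5] [218. 204.]
[217.8 168.1] [243. 244.]
```

View pics/c3b.png

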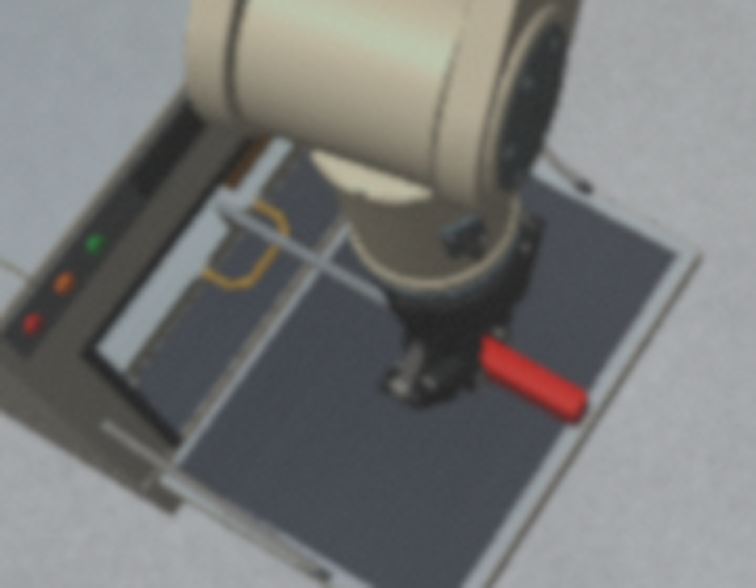

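The rod's end at crop (225,202) should drop to about (252,249). The loop centre is at (247,248), so it falls within the opening, and I'll lower now.

Emit:
drive_tool:
  moves:
    - [1,[-0.2,0,1],0]
    - [1,[-0.2,0,1.8],0]
    - [1,[-0.2,0,2.6],0]
    - [1,[-0.2,0,3.4],0]
    - [1,[-0.2,0,3.4],0]
    - [1,[-0.2,0,3.4],0]

```text
clock: 10.32
eef_pos: [537.9, -15.1, 108.0]
tcp_rot: [3.138, -0.0, 1.366]
contact_force: [-0.1, 0.3, -1.8]
opening: 0.203
```

```bash
python3 look.py 4
```

```text
10.375 [538.  -15.1 108.1] [ 3.138 -0.     1.366] [-1.   0.4 -1. ] 0.20071222962802568
tip [ 499.8 -199.2   87.9]
[218.3 170. ] [245. 252.]
[214.6 164. ] [229. 227.]
[217.8 168.1] [243. 244.]
```

View pics/c4.png

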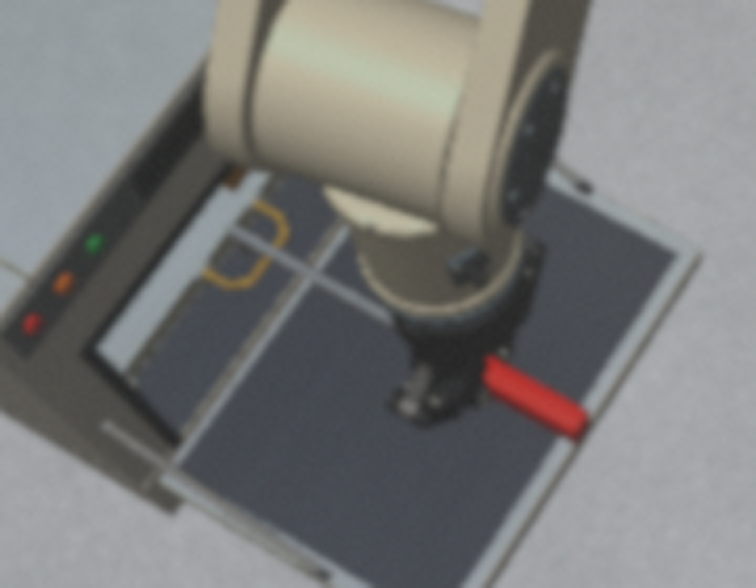

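The tip went down inside the loop with no contact force. I'll draw it out gently.

Emit:
drive_tool:
  moves:
    - [1,[0.4,0,0],0]
    - [1,[0.8,0,0],0]
    - [1,[1.2,0,0],0]
    - [1,[1.6,0,0],0]
    - [1,[2.1,0,0],0]
    - [1,[2.7,0,0],0]
    - [1,[3.4,0,0],0]
    - [1,[4.2,0,0],0]
    - [1,[5,0,0],0]
    - [1,[5.8,0,0],0]
    - [1,[6.4,0,0],0]
    - [1,[6.8,0,0],0]

```text
clock: 11.88
eef_pos: [551.9, 51.9, 108.1]
tcp_rot: [3.138, -0.0, 1.366]
contact_force: [-1.1, -4.2, -2.2]
opening: 0.199
```

```bash
python3 look.py 5
```

```text
11.925 [552.   52.2 108.1] [ 3.137e+00 -1.000e-03  1.366e+00] [-0.6 -1.3 -1. ] 0.19678671914321302
tip [ 513.8 -131.9   87.9]
[239.  181.9] [332. 302.]
[236.  176.2] [319. 278.]
[217.8 168.1] [243. 244.]
```

View pics/c5.png

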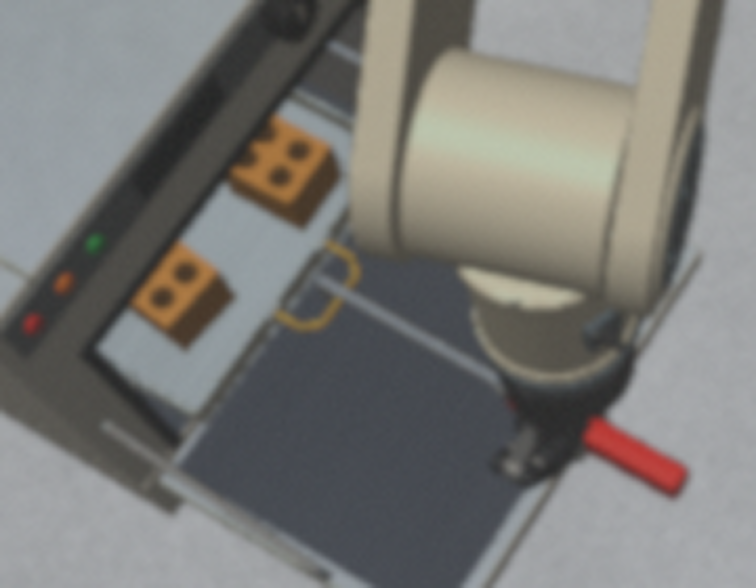

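The tray follows squarely and both inserts are standing (crop (285,170) and (185,290)). I'll keep drawing.

Emit:
drive_tool:
  moves:
    - [1,[0.5,0,0],0]
    - [1,[1.2,0,0],0]
    - [1,[2.1,0,0],0]
    - [1,[3.1,0,0],0]
    - [1,[4.1,0,0],0]
    - [1,[5.1,0,0],0]
    - [1,[6.1,0,0],0]
    - [1,[7.1,0,0],0]
    - [1,[8.1,0,0],0]
    - [1,[9,0,0],0]
    - [1,[9.6,0,0],0]
    - [1,[10,0,0],0]

```text
clock: 13.42
eef_pos: [572.4, 150.3, 108.3]
tcp_rot: [3.137, -0.0, 1.366]
contact_force: [-0.7, -4.2, -1.5]
opening: 0.194
```

Emit:
drive_tool:
  moves:
    - [1,[0.5,0,0],0]
    - [1,[1.2,0,0],0]
    - [1,[2.1,0,0],0]
    - [1,[3.1,0,0],0]
    - [1,[4.1,0,0],0]
    - [1,[5.1,0,0],0]
    - [1,[6,0,0],0]
    - [1,[6.7,0,0],0]
    - [1,[7.2,0,0],0]
    - [1,[7.5,0,0],0]
    - [1,[7.5,0,0],0]

```text
clock: 14.8
eef_pos: [587.7, 224.1, 108.4]
tcp_rot: [3.137, -0.0, 1.367]
contact_force: [-1.5, -3.2, 0.3]
opening: 0.197
```

```bash
python3 look.py 6
```

```text
14.85 [587.8 224.1 108.4] [ 3.137e+00 -1.000e-03  1.367e+00] [-0.4 -3.7  0.9] 0.19869983981067066
tip [549.6  40.   88.2]
[294.2 213.7] [564. 435.]
[293.1 209. ] [559. 416.]
[217.8 168.1] [243. 244.]
```

View pics/c6.png

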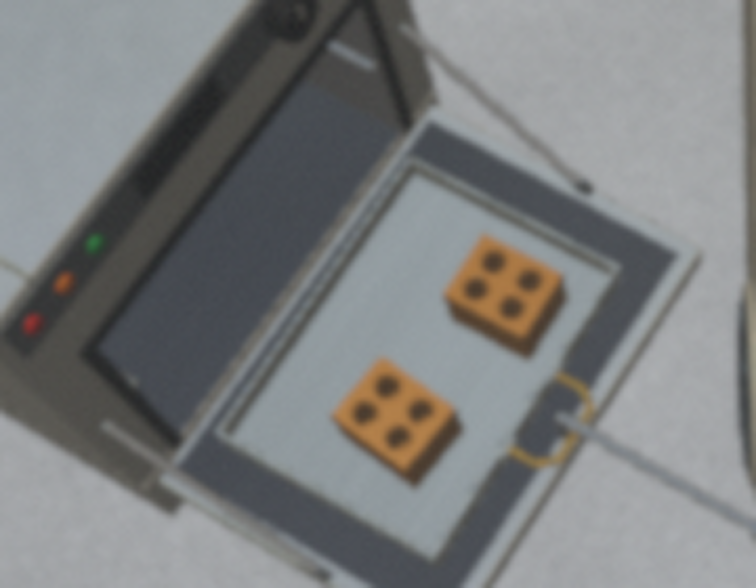

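```bash
cat > tray.py <<'E'
from h import *
f=r.grab_frame('scene')
C=np.array([atz(f,(160+x/4.2,110+y/4.2),101) for x,y in [(415,162),(620,267),(437,562),(220,434)]])
c=C.mean(0)
u=np.array([np.cos(np.radians(78.2)),np.sin(np.radians(78.2))]);v=np.array([u[1],-u[0]])
for name,E in (('scene',(548.4,47.2)),('avg',(547,45.2))):
    F=np.array(E)-215*u; d=c[:2]-F; print(name,'x',(-d@u).round(1),'y',(d@v).round(1))
print(C.round(1),[np.linalg.norm(C[i]-C[i-1]).round(1) for i in range(4)])
E
python3 tray.py
```

```text
scene x -107.0 y 3.4
avg x -109.3 y 4.3
[[ 409.2 -114.9  101. ]
 [ 436.1   36.8  101. ]
 [ 652.1   -1.3  101. ]
 [ 621.1 -157.3  101. ]] [np.float64(216.1), np.float64(154.1), np.float64(219.4), np.float64(159.1)]
```

Tray centre is about 107 mm in front of the face, y ≈ +4, with both inserts upright. I'll unload the hook, lift it out, and head back.

Emit:
drive_tool:
  moves:
    - [1,[-0.5,0,0],0]
    - [1,[-0.9,0,0],0]
    - [1,[-0.9,0,0],0]
    - [1,[-0.9,0,-1],0]
    - [1,[-0.9,0,-2.5],0]
    - [1,[-0.9,0,-5],0]
    - [1,[-0.9,0,-9],0]
    - [1,[-0.9,0,-13],0]
    - [1,[-0.9,0,-13],0]

```text
clock: 16.02
eef_pos: [587.5, 216.2, 243.4]
tcp_rot: [3.131, -0.005, 1.367]
contact_force: [0.0, 0.1, -2.1]
opening: 0.201
```

```bash
python3 look.py 7
python3 - <<'E'
from h import *
s=r.sense();e=s['eef_pos'];y=s['tcp_rot'][2]
X=np.array([np.cos(y),np.sin(y)]);Y=np.array([np.sin(y),-np.cos(y)])
d=np.array([510.8,349.5])-e[:2];print(d@X,d@Y,e[2]-57.2,np.degrees(y-(-3.018+2*np.pi)))
E
```

```text
16.075 [586.3 215.7 241. ] [ 3.134e+00 -3.000e-03  1.366e+00] [ 0.3  0.6 -1.9] 0.19687340902351008
tip [548.2  31.6 220.8]
[286.9 194. ] [533. 353.]
[285.4 187.8] [527. 327.]
[217.8 168.1] [243. 244.]
115.69529083973681 -101.12661784210964 183.77093742409068 -108.78782326694922
```

View pics/c7.png

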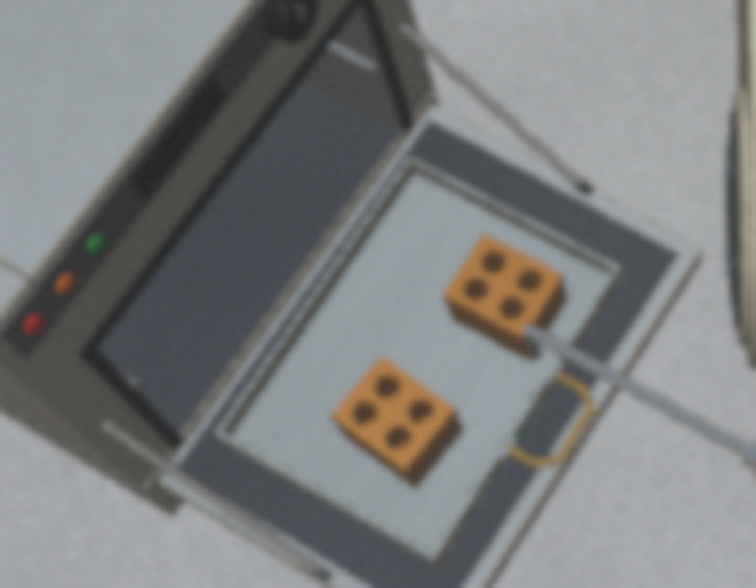

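Emit:
drive_tool:
  moves:
    - [1,[1,-1,0],-10]
    - [1,[2,-2,0],-20]
    - [1,[3,-3,0],-30]
    - [1,[4,-4,0],-40]
    - [1,[5,-5,0],-50]
    - [1,[6,-6,0],-60]
    - [1,[7,-7,0],-70]
    - [1,[8,-8,0],-80]
    - [1,[9.5,-9,0],-90]
    - [1,[11,-10,0],-100]
    - [1,[11.57,-10.11,2],-108.8]
    - [1,[11.57,-10.11,5],-108.8]

```text
clock: 17.58
eef_pos: [511.0, 350.2, 189.8]
tcp_rot: [3.141, 0.009, -3.015]
contact_force: [-0.8, -0.8, -1.4]
opening: 0.205
```

Emit:
drive_tool:
  moves:
    - [1,[0,0,2],0]
    - [1,[0,0,5],0]
    - [1,[0,0,6],0]
    - [1,[0,0,6],0]
    - [1,[0,0,6],0]

```text
clock: 18.2
eef_pos: [512.0, 350.6, 130.7]
tcp_rot: [3.14, 0.01, -3.015]
contact_force: [-0.8, 0.1, -1.2]
opening: 0.203
```

```bash
cat > home.py <<'E'
import sys
from h import *
t=sys.argv[1]
fs=snap('scene','s'+t);s=r.sense();e=s['eef_pos'];y=s['tcp_rot'][2]
print(s['clock'],e.round(1),s['tcp_rot'].round(4),s['contact_force'].round(1),s['wrist_torque'].round(2),s['opening'])
X=np.array([np.cos(y),np.sin(y)]);Y=np.array([np.sin(y),-np.cos(y)])
d=np.array([510.8,349.5])-e[:2];print('to home',(d@X).round(1),(d@Y).round(1),(e[2]-57.2).round(1),np.degrees((y+3.018+np.pi)%(2*np.pi)-np.pi).round(2))
h=-X;g=np.r_[e[:2]-12*h,e[2]+17.8]
for p in(g+np.r_[200*h,-38],g+np.r_[200*h,0],g+np.r_[100*h,0],g+np.r_[60*h,13]):
    q=proj(fs,p);print(q.round(1),((q-[360,190])*5).round())
cv2.imwrite(f'pics/c{t}.png',cv2.resize(cv2.imread(f'pics/s{t}.png')[190:340,360:480],None,fx=4,fy=4,interpolation=cv2.INTER_CUBIC))
E
sed -i 's/190\])\*5/190])*4/' home.py; python3 home.py 8
```

```text
18.25 [512.1 350.7 130.9] [ 3.1402  0.0104 -3.0149] [-0.4  0.2 -1.5] [-0.02  0.04  0.01] 0.19624283739363219
to home 1.4 -1.0 73.7 0.18
[405.8 312.9] [183. 491.]
[409.2 311.7] [197. 487.]
[414.8 267.9] [219. 312.]
[418.2 250.1] [233. 240.]
```

View pics/c8.png

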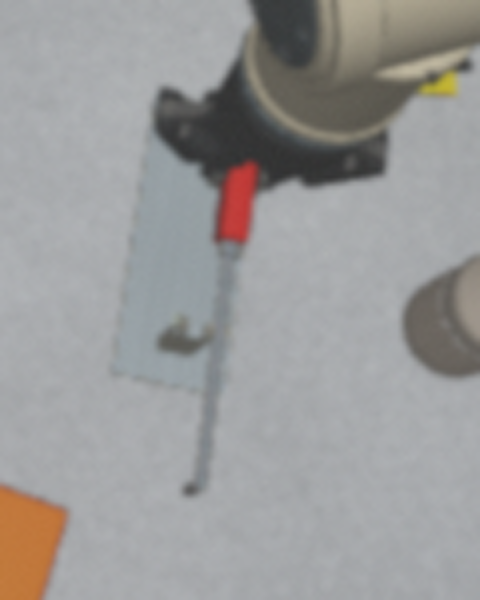

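Emit:
drive_tool:
  moves:
    - [1,[0.14,-0.1,1.5],0.8]
    - [1,[0.14,-0.1,3],0.8]
    - [1,[0.14,-0.1,3.8],0.8]
    - [1,[0.14,-0.1,3.8],0.8]
    - [1,[0.14,-0.1,3.8],0.8]

```text
clock: 18.88
eef_pos: [511.4, 349.8, 93.0]
tcp_rot: [3.14, 0.011, -3.029]
contact_force: [0.1, 0.4, -0.9]
opening: 0.197
```

```bash
python3 home.py 9
```

```text
18.925 [511.5 349.9  93.2] [ 3.1398  0.011  -3.0287] [ 0.9  0.2 -0.5] [0.02 0.04 0.05] 0.19800466920538806
to home 0.8 -0.3 36.0 -0.61
[401.3 313.4] [165. 494.]
[404.4 312.2] [178. 489.]
[410.5 270.3] [202. 321.]
[414.1 253.1] [216. 253.]
```

View pics/c9.png

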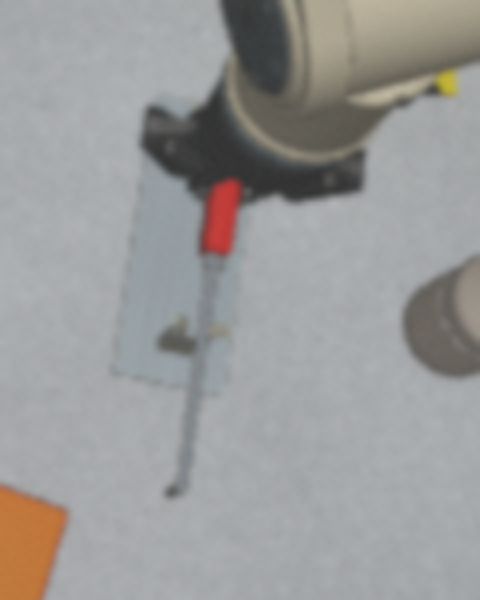

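Run:
```python
from h import *
f=r.grab_frame('scene')
for e,y in (((510.8,349.5,57.2),-3.018),((510.8,349.5,57.2),-3.0287)):
    h=-np.array([np.cos(y),np.sin(y)]);g=np.r_[np.array(e[:2])-12*h,e[2]+17.8]
    for p in(g+np.r_[200*h,0],g+np.r_[100*h,0],g+np.r_[60*h,13]): print(((proj(f,p)-[360,190])*4).round(1))
a=cv2.imread('pics/scene0.png')
cv2.imwrite('pics/c0h.png',cv2.resize(a[190:340,360:480],None,fx=4,fy=4,interpolation=cv2.INTER_CUBIC))
```

```text
[169.  492.7]
[191.2 330.1]
[204.1 263.9]
[165.7 491.9]
[189.7 329.8]
[203.3 263.7]
```

View pics/c0h.png

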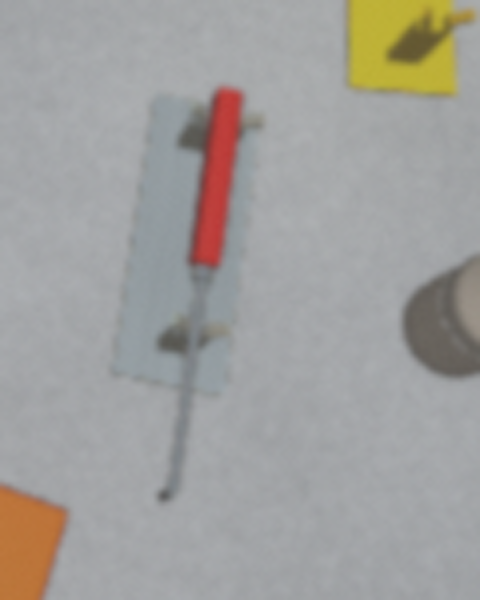

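Emit:
drive_tool:
  moves:
    - [1,[0.05,0,1],-0.3]
    - [1,[0.05,0,1.8],-0.3]
    - [1,[0.05,0,2.4],-0.3]
    - [1,[0.05,0,2.9],-0.3]
    - [1,[0.05,0,3.3],-0.3]
    - [1,[0.05,0,3.5],-0.3]
    - [1,[0.05,0,3.5],-0.3]
    - [1,[0.05,0,3.5],-0.3]

```text
clock: 19.98
eef_pos: [511.6, 350.0, 58.5]
tcp_rot: [3.14, 0.011, -3.024]
contact_force: [-0.2, -0.3, -1.8]
opening: 0.195
```

```bash
python3 home.py 10
```

```text
20.025 [511.5 350.   58.5] [ 3.1396  0.0114 -3.0235] [-0.4  0.9 -0.9] [-0.08  0.04  0.01] 0.19750888385591736
to home 0.8 -0.4 1.3 -0.32
[399.1 314.5] [157. 498.]
[402.  313.4] [168. 494.]
[407.8 272.7] [191. 331.]
[411.1 256.2] [205. 265.]
```

View pics/c10.png

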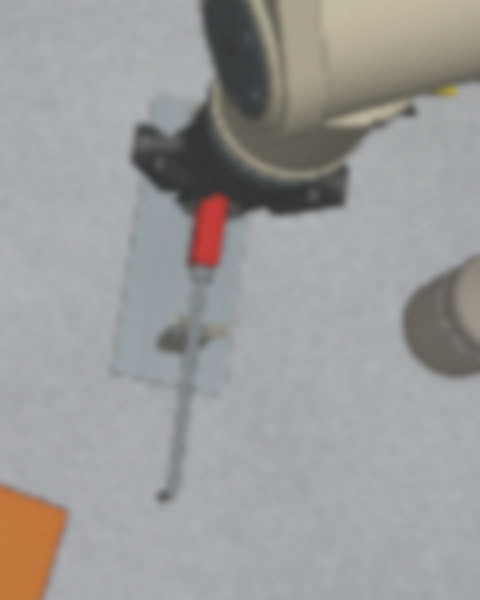

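The hook now overlays its original home picture (bend (172,490), no contact force). I'll lower the last millimetre, release and retreat.

Emit:
drive_tool:
  moves:
    - [1,[0,0,0.1],0]
    - [0.7,[0,0,0.1],0]
    - [0.4,[0,0,0.1],0]
    - [0,[0,0,0.1],0]
    - [0,[0,0,0.1],0]
    - [0,[0,0,0.1],0]
    - [0,[0,0,-1],0]
    - [0,[0,0,-3],0]
    - [0,[0,0,-7],0]
    - [0,[0,0,-12],0]
    - [0,[0,0,-18],0]
    - [0,[0,0,-22],0]

```text
clock: 21.52
eef_pos: [509.6, 349.6, 283.6]
tcp_rot: [3.137, 0.016, -3.024]
contact_force: [-0.3, 0.8, -0.9]
opening: 0.998
```

Emit:
drive_tool:
  moves:
    - [0,[5,-2,-3],0]
    - [0,[9,-5,-3],0]
    - [0,[13,-9,-3],0]
    - [0,[15,-14,-3],0]
    - [0,[15,-18,-3],0]
    - [0,[15,-18,-3],0]

```text
clock: 22.28
eef_pos: [381.3, 151.2, 312.1]
tcp_rot: [3.137, 0.018, -3.026]
contact_force: [0.5, 1.0, 0.4]
opening: 1.0
```

```bash
python3 home.py 11
python3 - <<'E'
from h import *
snap('top','t11')
for n in('scene','top'):
    f=r.grab_frame(n); h=cv2.cvtColor(f['color'],cv2.COLOR_RGB2HSV); m=((h[...,0]<6)|(h[...,0]>174))&(h[...,1]>150)&(h[...,2]>80)
    k,l,st,c=cv2.connectedComponentsWithStats(m.astype(np.uint8)); i=1+np.argmax(st[1:,4])
    ys,xs=np.nonzero(l==i); W=np.array([atz(f,(x,y),86)[:2] for x,y in zip(xs,ys)]); mu=W.mean(0); v=np.linalg.svd(W-mu)[2]; print(n,'handle',mu.round(1),v[0].round(3),np.ptp((W-mu)@v[0]).round(1))
E
python3 tray.py
```

```text
22.325 [381.6 152.4 311.9] [ 3.1366  0.018  -3.026 ] [0.2 0.3 0.5] [ 0.04  0.01 -0.01] 0.9974541077786002
to home -151.1 180.9 254.7 -0.46
[345.1 211.3] [-59.  85.]
[346.2 205.2] [-55.  61.]
[355.7 160.3] [ -17. -119.]
[359.8 140.3] [  -1. -199.]
scene handle [500.7 347.4] [0.993 0.119] 113.5
top handle [505.3 348.1] [-0.992 -0.126] 99.6
scene x -107.0 y 3.4
avg x -109.3 y 4.3
[[ 409.2 -114.9  101. ]
 [ 436.1   36.8  101. ]
 [ 652.1   -1.3  101. ]
 [ 621.1 -157.3  101. ]] [np.float64(216.1), np.float64(154.1), np.float64(219.4), np.float64(159.1)]
```

View pics/s11.png

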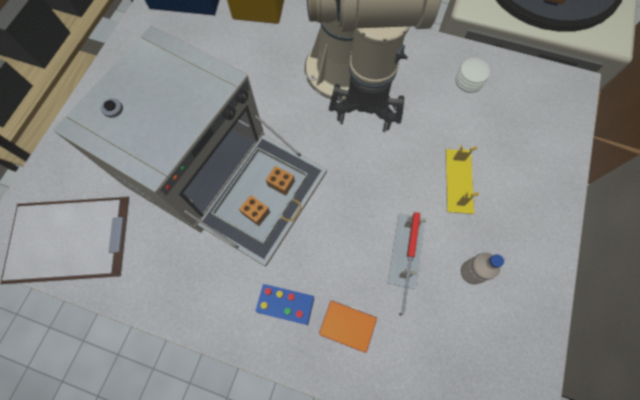

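View pics/t11.png

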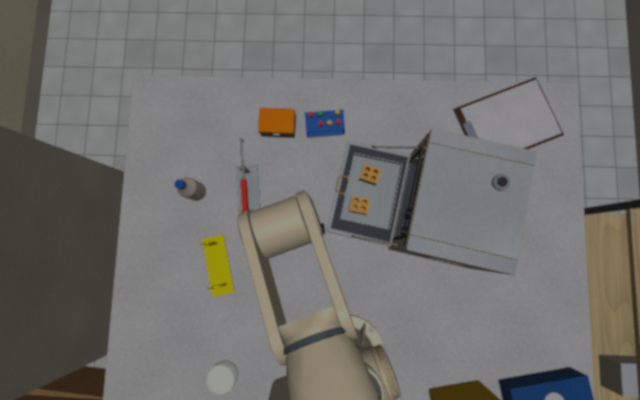

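```bash
python3 -c "
from rig import r
print(r.sign_off())"
```

```text
the job is handed in; nothing more can be done
None
```

I drew the tray onto the open door with the hook, laid the hook back in its grey rest, and handed the job in at about 22.5 s of the 53 s. Sign-off gave no verdict, so the results below are my own checks.

- **Tray:** in the scene picture its centre is about 107 mm in front of the front face and 3–4 mm off the door's middle line. The door edge averaged from both cameras puts it at 109 mm. Both inserts look upright in the pan.
- **Hook:** the scene camera puts the handle centre within about 2 mm of its starting position, and its direction within about 0.01 rad. The top camera disagreed, reading about 7 mm further along. The arm covers the rear of the handle in that picture, so I trusted the scene view.
- **Everything else:** I saw no bystander shift in the final pictures. The measured tool force was about 5 N or less in every reading. The gripper is open and clear of everything.
- **Not measured:** I judged the hook's height in its saddles and the inserts' tilt only by eye from the pictures.

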